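Find the slack card clip and re-clip its card

TASK

One of the three clips holding a patient card on the bench rail has lost its spring. Tug the cards lightly upward to feel which clip lets its card slide, and move only that card to the empty sound clip at the end of the rail, pressing it gently down, centred and square like the others, until it is fully home on its stop. Do not draw the other cards out of their clips: they must be left fully home where they are, and nothing else on the bench is to be disturbed.

Things in the scene. Friction and masses are not known exactly. Their poses are not given: they have to be found in the camera images.
- rail: Clip rail fixed to the bench: white base 78 x 360 x 14 mm (x, y, z) with four like bulldog clips, jaws up, 85 mm apart along its y. Origin: centre of its underside; +y runs towards the empty clip, +x away from the robot. Low down, two thumb ears stick out of each clip. Which of the three clips with cards is slack changes each run; all look alike.
- card_1: Rigid white plastic patient card, 45 mm wide (its y), 80 mm tall (its z), 4 mm thick (its x), 20 g, lower edge rounded; one of three alike. Origin: centre of its lower edge. At the start it stands upright, fully home in the clip over seat_1.
- card_2: Rigid white plastic patient card, 45 mm wide (its y), 80 mm tall (its z), 4 mm thick (its x), 20 g, lower edge rounded; one of three alike. Origin: centre of its lower edge. At the start it stands upright, fully home in the clip over seat_2.
- card_3: Rigid white plastic patient card, 45 mm wide (its y), 80 mm tall (its z), 4 mm thick (its x), 20 g, lower edge rounded; one of three alike. Origin: centre of its lower edge. At the start it stands upright, fully home in the clip over seat_3.
- seat_1 (a point): Top of the stop in clip 1 (counted along the rail's +y), mid-clip, 26 mm above the bench, axes as the rail's. A card fully home has its origin here. A clip has a fixed upright back plate 40 mm wide, its face 2 mm on the +x side of the stop's middle, straight to 50 mm above the bench, and on the -x side a jaw, hinged low down, sprung against the card 48 mm above the bench.
- seat_2 (a point): Top of the stop in clip 2 (counted along the rail's +y), mid-clip, 26 mm above the bench, axes as the rail's. A card fully home has its origin here. Above the grip both plates of a clip flare outward, to rims 64 mm (jaw) and 63 mm (back plate) above the bench.
- seat_3 (a point): Top of the stop in clip 3 (counted along the rail's +y), mid-clip, 26 mm above the bench, axes as the rail's. A card fully home has its origin here. Pulled upward, a card in a sound clip slides at about 3 to 8 N (least when the hand also holds it off the back plate), in the slack clip at about 1 N or less. Closing fingers may first push it down on its stop.
- seat_4 (a point): Top of the stop in clip 4 (counted along the rail's +y), mid-clip, 26 mm above the bench, axes as the rail's. A card fully home has its origin here. Empty at the start, and sound. Its jaw is shut; at the rims the mouth spans 5.5 mm before to 6.5 mm behind the middle, and is 2.5 mm wide where the jaw grips. Pressing a card in takes up to about 18 N, then 3 to 8 N down to the stop.
- stain_a: Screw-capped bottle of stain, 48 mm across, 112 mm tall, standing behind the rail. A bystander. Origin: centre of its underside.
- stain_b: Second such bottle, farther back on the left. A bystander. Origin: centre of its underside.
- pot_a: Small sample pot with a screw cap, 33 mm across, 68 mm tall, standing behind the rail. A bystander. Origin: centre of its underside.
- pot_b: Second sample pot, same size, standing beyond the rail's left end. A bystander. Origin: centre of its underside.
- dish: Clear covered dish, 91 mm across, 15 mm tall, in front of the rail. A bystander. Origin: centre of its underside.
- charger: Black plug-in charger, 42 x 60 x 28 mm, in front of the rail. A bystander. Origin: centre of its underside.
- slidebox: Closed grey slide box, 87 x 100 x 35 mm, at the back right. A bystander. Origin: centre of its underside.
Things that resemble listed ones, but are neither listed nor needed, are in the scene too. Leave any red look-alike of the card_1 alone.

How it is judged:
On the way:
1. a card has been drawn clear of its clip (((z of card_1 in the frame of rail above 0.071 m and contact force between rail and card_1 below 0.05 N) or (z of card_2 in the frame of rail above 0.071 m and contact force between rail and card_2 below 0.05 N) or (z of card_3 in the frame of rail above 0.071 m and contact force between rail and card_3 below 0.05 N))), for 0.1 s.
At the end, for the whole second after the job is handed in: All three cards stand upright and square (0.1, 0.15 rad), at rest, fully home on a seat (within 3 mm in height, 4 mm across, 9 mm along): one in the formerly empty clip, two in their own; each is held with over 4 N, so the slack clip is the empty one (((x of card_1 in the frame of seat_1 between -0.004 and 0.004 m and y of card_1 in the frame of seat_1 between -0.009 and 0.009 m and z of card_1 in the frame of seat_1 between -0.003 and 0.003 m) or (x of card_1 in the frame of seat_4 between -0.004 and 0.004 m and y of card_1 in the frame of seat_4 between -0.009 and 0.009 m and z of card_1 in the frame of seat_4 between -0.003 and 0.003 m)) and contact force between rail and card_1 above 4 N and angle between each of card_1, card_2, card_3's own z axis and vertical below 0.1 rad and angle between the x axis of each of card_1, card_2, card_3 and the x axis of rail, either way round below 0.15 rad and linear speed of each of card_1, card_2, card_3 below 0.01 m/s and ((x of card_2 in the frame of seat_2 between -0.004 and 0.004 m and y of card_2 in the frame of seat_2 between -0.009 and 0.009 m and z of card_2 in the frame of seat_2 between -0.003 and 0.003 m) or (x of card_2 in the frame of seat_4 between -0.004 and 0.004 m and y of card_2 in the frame of seat_4 between -0.009 and 0.009 m and z of card_2 in the frame of seat_4 between -0.003 and 0.003 m)) and contact force between rail and card_2 above 4 N and ((x of card_3 in the frame of seat_3 between -0.004 and 0.004 m and y of card_3 in the frame of seat_3 between -0.009 and 0.009 m and z of card_3 in the frame of seat_3 between -0.003 and 0.003 m) or (x of card_3 in the frame of seat_4 between -0.004 and 0.004 m and y of card_3 in the frame of seat_4 between -0.009 and 0.009 m and z of card_3 in the frame of seat_4 between -0.003 and 0.003 m)) and contact force between rail and card_3 above 4 N); the robot touches nothing.
It fails at once if card 1 is drawn more than 15 mm out of a clip that holds firmly (the slack clip still has its card) (z of card_1 in the frame of rail above 0.041 m and (contact force between rail and card_2 below 4 N or contact force between rail and card_3 below 4 N)).
It fails at once if card 2 is drawn more than 15 mm out of a clip that holds firmly (the slack clip still has its card) (z of card_2 in the frame of rail above 0.041 m and (contact force between rail and card_1 below 4 N or contact force between rail and card_3 below 4 N)).
It fails at once if card 3 is drawn more than 15 mm out of a clip that holds firmly (the slack clip still has its card) (z of card_3 in the frame of rail above 0.041 m and (contact force between rail and card_1 below 4 N or contact force between rail and card_2 below 4 N)).
It fails at once if a card is pressed on the rail with more than 60 N (contact force between rail and card_1 above 60 N or contact force between rail and card_2 above 60 N or contact force between rail and card_3 above 60 N).
It fails at once if a bystander is shifted by more than 20 mm or tipped (distance of any of stain_a, stain_b, pot_a, pot_b, dish, charger, slidebox from where it was at the start of the episode above 0.02 m or angle between any of stain_a, stain_b, pot_a, pot_b, dish, charger, slidebox's own z axis and vertical above 0.4 rad).
It also fails if it takes over 67 s, if anything falls off the work surface, if the arm or the gripper's body presses on something with over 40 N, if the wrist force passes 120 N, or if a joint passes its speed limit or range.

ROBOT

A 7-joint arm with a two-finger parallel gripper is mounted at the origin on the work surface. World frame = base frame: x ahead of the robot, y to its left, z up, the work surface at z = 0. Lengths are in m, angles in rad, forces in N, time in s.
With the tool pointing down it reaches from about 0.425 to 1.025 m from the base axis. Payload 3.6 kg.
Tool frame: the origin (TCP) lies midway between the tips of the shut fingers; the grasp point (between the pads) lies 19 mm behind it (bot.pinch_z is the z of the grasp point in the tool frame, in m); z points along the fingers, y is the line along which they close (so a half turn about z gives the same grasp; the last joint's range is limited). The gripper opens to 85 mm and grips with 20 to 120 N. Pads are 22 mm wide; open, the fingers measure 114 mm over their backs; the gripper's body (76 mm by 85 mm) begins 54 mm behind the grasp point. The pads swing forward as they close: fully open they stand 13 mm farther back than shut.
Start: joints at [1.071, 0.591, 0.048, 1.609, -0.033, 0.943, -0.034], TCP at [0.287, -0.666, 0.231] pointing down, gripper open.
Joint ranges: [-2.69, 2.69], [-0.47, 2.24], [-1.27, 1.36], [0.19, 2.51], [-1.53, 4.68], [0.08, 2.07], [-3.09, 3.09]. Speed limits (rad/s): [2.57, 2.57, 3.14, 3.14, 3.14, 3.14, 3.14].

INTERFACE

Orientations are given as a unit quaternion [x, y, z, w].
In Python, from station import bot, cams, job, spotter gives the robot as it stands. The module is installed in compiled form; this text tells all that it offers.
- The arm moves only by the tool servo_tool, never from a script. Its argument "commands" is a list of rows, each an object of numbers: "dx", "dy", "dz": the shift along the tool's x, y, z normalised to -1 to 1, where 1 is 25 cm; "wx", "wy", "wz": the turn, a rotation vector about the tool's x, y, z normalised to -1 to 1, where 1 is 2 pi rad; "jaw": the opening in per cent of the stroke, from 0 (shut) to 100 (fully open). In form: [{"dx": .., "dy": .., "dz": .., "wx": .., "wy": .., "wz": .., "jaw": ..}, ...]. A call has 1 to 12 rows; each row shifts and turns the commanded pose from where the row before left it, along the tool's axes as they then stand; what a row does not reach is not made up. A row lasts 1/8 s, in which the tool goes at most 62.5 mm and 10.7 degrees, less where a joint would pass 70% of its speed; a pose out of reach is approached as far as the arm can. A call with a number of a shift or a turn outside -1 to 1 is refused whole. A call with a gripper value outside its range is refused whole. The fingers move at their own pace and stop on an object; "newtons" is the grip in N (left out, the last holds). Time passes only in rows, so rows that do not move let the fingers close. It gives the time, the measured TCP pose, the force, the opening and the grip force at its end, in the units of the state.
- bot.state(): the state, without advancing time (a new reading comes with each control period).
- cams.camera(name): name is "scene" or "top" or "wrist"; returns a dict with "color" (480x640x3 uint8, red, green, blue), "depth" (480x640 float32, m along the optical axis (not along the pixel's ray), 0 where there is no reading), "intrinsics" (3x3 intrinsics, pixels), "dist" ([k1, k2, p1, p2, k3] as OpenCV has them; the pictures are not rectified), "world_to_cam" (4x4, takes a point from world to camera coordinates). Camera axes: x right, y down, z forward; pixel columns grow to the right and rows downward; lengths in m; the calibration is good to about 2 mm. A picture is of the moment at which its call begins.
- job.job_done(): hands the job in; it is judged then, once.
Trained networks look in a picture, given as the dict that the camera call returned (one of the last four; its "shot" number tells which), for a name from the list of things; names that differ only in an ending like _2 or _b are one class to them, and where a whole thing is asked for, a point or a joint stands for the part that bears it (a point fixed in the world has none). Each returns a list of dicts, best first, with "score" (0 to 1); they miss things now and then, are a little off and sometimes report something else, mostly with a low value. They report only what shows in the picture. A call takes as long as a camera call. They do not tell look-alikes from the thing itself.
- spotter.boxes_of(thing, picture): "bbox" ([left, top, right, bottom] in pixels, round what is visible of it).
- spotter.mark_of(thing, picture): "pixel" ([row, column] in pixels: a listed point, or the origin of a listed thing).
The state is a dict: "time_s": time; "q": joint angles; "dq": joint speeds; "joint_torque": joint torques, N m; "position": TCP position; "ee_rot": TCP orientation; "wrist_force": force on the tool from outside, world axes, zero at the start; "wrist_torque": the same for the moment, N m; "width": finger opening in m; "gripper_force": force on a finger pad.
Only numpy, scipy, OpenCV 4.12 (cv2) and the standard library are available. Lean on these libraries where they do the work, as an engineer would, in place of code of your own. Each camera call takes 0.05 s, during which the arm holds its last target. There are 200 camera calls.

## Working session

There is one attempt and no reset: what is moved stays moved. The work goes in short steps, Python scripts to look and compute and a tool call to move; the robot and the scene stay as the last step left them, time stands still between calls to the robot, and variables do not carry over. Pictures are saved under pics/ and viewed, at most 10 in all, crops included, and the job is handed in when it is done.

Besides the shell and the picture viewer there is one more tool, called after "Request:" as name(argument=value, ...), one argument or row to a line, values as JSON. servo_tool: Moves the arm, as the interface text tells. Its arguments: {"type":"object","properties":{"commands":{"type":"array","items":{"type":"object","properties":{"dx":{"type":"number","minimum":-1,"maximum":1},"dy":{"type":"number","minimum":-1,"maximum":1},"dz":{"type":"number","minimum":-1,"maximum":1},"wx":{"type":"number","minimum":-1,"maximum":1},"wy":{"type":"number","minimum":-1,"maximum":1},"wz":{"type":"number","minimum":-1,"maximum":1},"jaw":{"type":"number"}}}},"newtons":{"type":"number"}},"required":["commands"]}

```bash
mkdir -p pics
cat > h.py <<'E'
import numpy as np, cv2
from station import bot,cams,job,spotter
def shot(n,f=None):
    p=cams.camera(n)
    if f: cv2.imwrite('pics/'+f,p['color'][:,:,::-1])
    return p
def world(p,px,d=None,z=None):
    """px=[col,row]; by depth d or plane z"""
    u=cv2.undistortPoints(np.array([[px]],float),p['intrinsics'],np.array(p['dist']))[0,0]
    M=np.linalg.inv(p['world_to_cam']); r=M[:3,:3]@np.array([u[0],u[1],1.]); o=M[:3,3]
    if z is not None: d=(z-o[2])/r[2]
    return o+r*d
def tri(obs):
    A=np.zeros((3,3));b=np.zeros(3)
    for p,px in obs:
        o=np.linalg.inv(p['world_to_cam'])[:3,3]; r=world(p,px,d=1.)-o; r/=np.linalg.norm(r)
        P=np.eye(3)-np.outer(r,r);A+=P;b+=P@o
    return np.linalg.solve(A,b)
E
python3 - <<'E'
from h import *
s=bot.state();print(s['time_s'],s['position'],s['ee_rot'],s['width'],bot.pinch_z)
for n in ['scene','top']:
    p=shot(n,n+'1.png')
    print(n,np.linalg.inv(p['world_to_cam'])[:3,3].round(3))
    for t in ['card_1','rail']:
        for b in spotter.boxes_of(t,p): print(t,np.round(b['bbox'],0),round(b['score'],2))
    for t in ['rail','card_1','seat_1','seat_2','seat_3','seat_4']:
        for m in spotter.mark_of(t,p): print(t,np.round(m['pixel'],1),round(m['score'],2))
E
```

```text
0.0 [ 0.28653095 -0.66507248  0.23016807] [ 9.79376724e-01  2.02039672e-01 -2.81788813e-04 -1.06051382e-03] 0.0854430933696615 -0.0187
scene [1.133 0.206 0.81 ]
card_1 [273. 177. 293. 207.] 0.87
card_1 [358. 207. 385. 235.] 0.81
card_1 [254. 142. 279. 180.] 0.64
card_1 [213. 153. 242. 191.] 0.6
card_1 [313. 191. 342. 231.] 0.58
card_1 [229. 230. 256. 267.] 0.57
rail [251. 192. 452. 292.] 0.61
rail [239.8 349.4] 0.94
rail [209.  285.8] 0.63
rail [212.  288.1] 0.55
rail [278.  137.5] 0.25
card_1 [260.3 247.7] 0.94
card_1 [240.6 367.2] 0.89
card_1 [223.8 326.3] 0.86
card_1 [176.2 267.3] 0.84
card_1 [186.4 227.4] 0.76
card_1 [275.2 290.7] 0.71
card_1 [208.  284.6] 0.7
seat_1 [253.3 412.9] 0.84
seat_1 [228.1 326. ] 0.79
seat_1 [237.9 370.9] 0.78
seat_1 [207.  283.4] 0.72
seat_2 [253.3 412.9] 0.84
seat_2 [228.1 326. ] 0.79
seat_2 [237.9 370.9] 0.78
seat_2 [207.  283.4] 0.72
seat_3 [253.3 412.9] 0.84
seat_3 [228.1 326. ] 0.79
seat_3 [237.9 370.9] 0.78
seat_3 [207.  283.4] 0.72
seat_4 [253.3 412.9] 0.84
seat_4 [228.1 326. ] 0.79
seat_4 [237.9 370.9] 0.78
seat_4 [207.  283.4] 0.72
top [0.438 0.008 1.097]
card_1 [444. 263. 462. 288.] 0.79
card_1 [275. 250. 299. 256.] 0.7
card_1 [411. 299. 427. 317.] 0.52
rail [217. 230. 404. 284.] 0.89
rail [255.9 307.9] 0.95
card_1 [204.3 387.6] 0.78
card_1 [255.  288.5] 0.62
card_1 [278.9 446.5] 0.54
card_1 [307.6 418.6] 0.52
card_1 [258.6 328.4] 0.43
card_1 [261.1 374.9] 0.41
seat_1 [255.5 332.4] 0.89
seat_1 [259.6 285.3] 0.82
seat_1 [252.2 245.1] 0.71
seat_1 [263.1 375.8] 0.57
seat_2 [255.5 332.4] 0.89
seat_2 [259.6 285.3] 0.82
seat_2 [252.2 245.1] 0.71
seat_2 [263.1 375.8] 0.57
seat_3 [255.5 332.4] 0.89
seat_3 [259.6 285.3] 0.82
seat_3 [252.2 245.1] 0.71
seat_3 [263.1 375.8] 0.57
seat_4 [255.5 332.4] 0.89
seat_4 [259.6 285.3] 0.82
seat_4 [252.2 245.1] 0.71
seat_4 [263.1 375.8] 0.57
```

View pics/scene1.png

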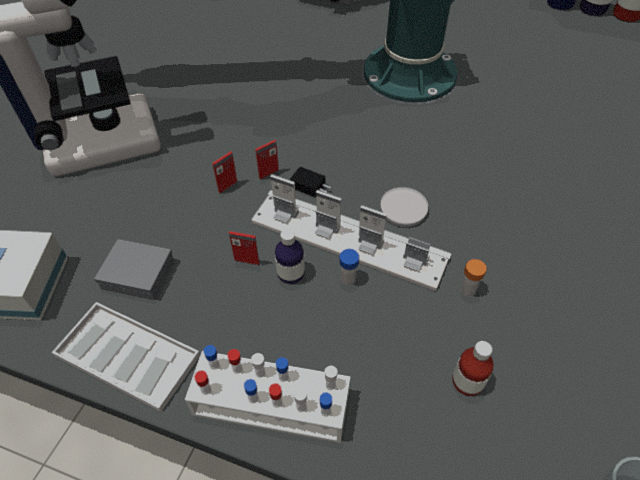

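View pics/top1.png

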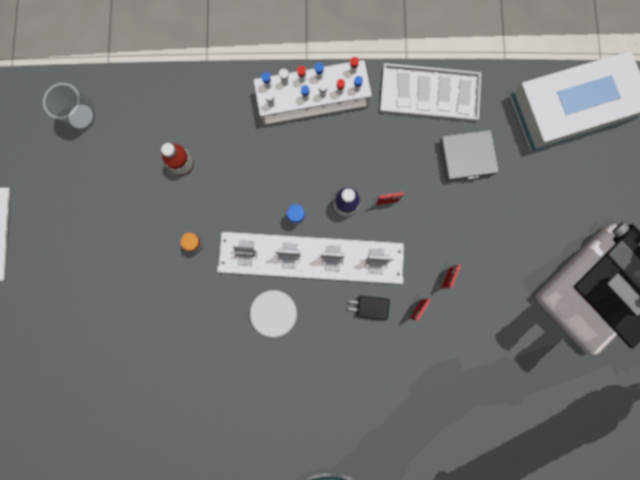

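Run:
```python
from h import *
a=shot('scene');b=shot('top')
sc=[(412.9,253.3),(370.9,237.9),(326,228.1),(283.4,207)]
tp=[(375.8,263.1),(332.4,255.5),(285.3,259.6),(245.1,252.2)]
for q in sc: print('sc',world(a,q,z=.026).round(4))
for q in tp: print('tp',world(b,q,z=.026).round(4))
for q,r in zip(sc,tp): print(tri([(a,q),(b,r)]).round(4))
```

```text
sc [0.5378 0.1473 0.026 ]
sc [0.531  0.0684 0.026 ]
sc [ 0.5381 -0.0144  0.026 ]
sc [ 0.5187 -0.1063  0.026 ]
tp [ 0.5175 -0.0974  0.026 ]
tp [ 0.5333 -0.0136  0.026 ]
tp [0.5265 0.0777 0.026 ]
tp [0.5419 0.1555 0.026 ]
[0.5205 0.0245 0.0193]
[0.5271 0.026  0.013 ]
[0.5412 0.0344 0.0538]
[0.5809 0.0431 0.1824]
```

The scene view shows four clips. Three hold cards, at about (284,190), (328,215) and (372,230), and the empty clip is at (416,255), which is +y in the world. The red look-alikes stand near (225,172), (267,160) and (245,248). The top view agrees, with the empty clip at (245,252) and the rail tilted by about -0.055 rad.

```bash
cat >> h.py <<'E'
from scipy.spatial.transform import Rotation as R
def plan(p,phi,n,jaw=None):
    """rows to TCP position p, tool down with tool x at angle phi, n rows"""
    s=bot.state(); x=np.array(s['position']);r=R.from_quat(s['ee_rot'])
    tx=np.array([np.cos(phi),np.sin(phi),0]); T=R.from_matrix(np.c_[tx,np.cross([0,0,-1],tx),[0,0,-1]])
    w=(r.inv()*T).as_rotvec()
    out=[]
    st=(np.array(p)-x)/n
    for i in range(n):
        d=(r*R.from_rotvec(w*i/n)).inv().apply(st)/.25; ww=w/n/(2*np.pi)
        out.append('{'+', '.join(f'"{k}": {v:.4f}' for k,v in zip(['dx','dy','dz','wx','wy','wz'],[*d,*ww]) if abs(v)>4e-5)+'}')
    print('['+',\n'.join(out)+']')
E
python3 - <<'E'
from h import *
b=shot('top'); g=b['color'].min(2)
m=(g>110).astype(np.uint8); m[:220]=0;m[300:]=0;m[:,:205]=0;m[:,415:]=0
cs=cv2.findContours(m,0,2)[0]; c=max(cs,key=cv2.contourArea)
box=cv2.boxPoints(cv2.minAreaRect(c));W=np.array([world(b,q,z=.014) for q in box])
print(box.round(1),W.round(4),W.mean(0)); 
for i in range(4): print(np.linalg.norm(W[i]-W[i-1]),np.degrees(np.arctan2(*(W[i]-W[i-1])[[1,0]])))
plan([.48,.03,.33],1.516,13)
E
```

```text
[[215.5 273.2]
 [218.3 229.2]
 [406.6 241.1]
 [403.9 285.1]] [[ 0.5027  0.2151  0.014 ]
 [ 0.5893  0.2103  0.014 ]
 [ 0.561  -0.1605  0.014 ]
 [ 0.4747 -0.1525  0.014 ]] [0.53191243 0.02811493 0.014     ]
0.3687128166657933 85.64545060865201
0.08680631833528905 -3.1591129737985466
0.37188874512875936 -94.36487187628371
0.08673116530217984 174.74374158917846
[{"dx": 0.1393, "dy": -0.1731, "dz": -0.0304, "wz": -0.0136},
{"dx": 0.1535, "dy": -0.1606, "dz": -0.0304, "wz": -0.0136},
{"dx": 0.1667, "dy": -0.1469, "dz": -0.0304, "wz": -0.0136},
{"dx": 0.1786, "dy": -0.1322, "dz": -0.0304, "wz": -0.0136},
{"dx": 0.1892, "dy": -0.1165, "dz": -0.0304, "wz": -0.0136},
{"dx": 0.1984, "dy": -0.1000, "dz": -0.0304, "wz": -0.0136},
{"dx": 0.2062, "dy": -0.0827, "dz": -0.0304, "wz": -0.0136},
{"dx": 0.2125, "dy": -0.0648, "dz": -0.0304, "wz": -0.0136},
{"dx": 0.2173, "dy": -0.0465, "dz": -0.0304, "wz": -0.0136},
{"dx": 0.2204, "dy": -0.0278, "dz": -0.0304, "wz": -0.0136},
{"dx": 0.2220, "dy": -0.0089, "dz": -0.0304, "wz": -0.0136},
{"dx": 0.2220, "dy": 0.0101, "dz": -0.0304, "wz": -0.0136},
{"dx": 0.2203, "dy": 0.0289, "dz": -0.0304, "wz": -0.0136}]
```

Request:
servo_tool(
  commands=[
    {"dx": 0.139,"dy": -0.173,"dz": -0.03,"wz": -0.0137},
    {"dx": 0.153,"dy": -0.161,"dz": -0.03,"wz": -0.0137},
    {"dx": 0.167,"dy": -0.147,"dz": -0.03,"wz": -0.0137},
    {"dx": 0.179,"dy": -0.132,"dz": -0.03,"wz": -0.0137},
    {"dx": 0.189,"dy": -0.117,"dz": -0.03,"wz": -0.0137},
    {"dx": 0.198,"dy": -0.1,"dz": -0.03,"wz": -0.0137},
    {"dx": 0.206,"dy": -0.083,"dz": -0.03,"wz": -0.0137},
    {"dx": 0.212,"dy": -0.065,"dz": -0.03,"wz": -0.0137},
    {"dx": 0.217,"dy": -0.047,"dz": -0.03,"wz": -0.0137},
    {"dx": 0.22,"dy": -0.028,"dz": -0.03,"wz": -0.0137},
    {"dx": 0.222,"dy": -0.009,"dz": -0.03,"wz": -0.0137},
    {"dx": 0.222,"dy": 0.01,"dz": -0.03,"wz": -0.0137,"jaw": 40},
  ],
)

```text
invalid input at $.commands[0]: expected keys dx, dy, dz, wx, wy, wz, jaw
```

Run:
```python
from h import *
s=bot.state();print(s['time_s'],s['position'],R.from_quat(s['ee_rot']).as_matrix()[:,0],s['wrist_force'],s['width'])
p=shot('wrist','w1.png');print(np.linalg.inv(p['world_to_cam']).round(3))
for t in ['card_1']:
    for b in spotter.boxes_of(t,p): print(t,np.round(b['bbox'],0),round(b['score'],2))
for t in ['card_1','seat_1']:
    for m in spotter.mark_of(t,p):
        q=m['pixel'][::-1];print(t,np.round(q,1),round(m['score'],2),world(p,q,z=.026).round(4))
```

```text
1.05 [ 0.28688088 -0.66581907  0.23128582] [ 9.18362081e-01  3.95741184e-01 -5.14127041e-05] [-0.03916915  0.29834665  0.11235509] 0.08527043417870091
[[ 0.395 -0.885 -0.247  0.35 ]
 [-0.919 -0.38  -0.106 -0.639]
 [-0.     0.269 -0.963  0.374]
 [ 0.     0.     0.     1.   ]]
```

View pics/w1.png

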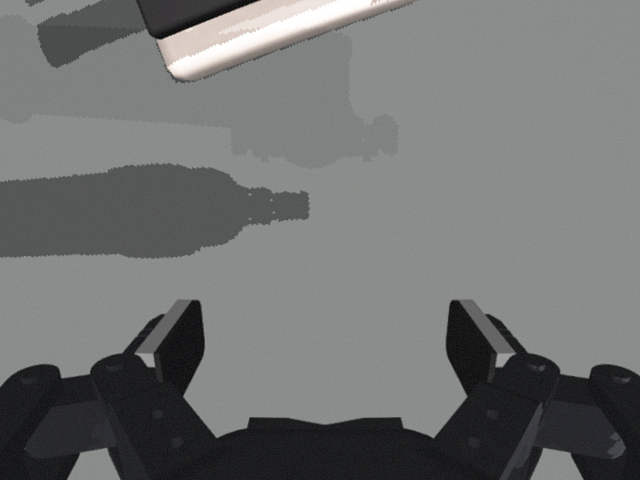

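The row was refused because every key is required. The wrist picture shows only bench, with the fingers at the bottom edge.

Request:
servo_tool(
  commands=[
    {"dx": 0.139,"dy": -0.173,"dz": -0.03,"wx": 0,"wy": 0,"wz": -0.0137,"jaw": 40},
    {"dx": 0.153,"dy": -0.161,"dz": -0.03,"wx": 0,"wy": 0,"wz": -0.0137,"jaw": 40},
    {"dx": 0.167,"dy": -0.147,"dz": -0.03,"wx": 0,"wy": 0,"wz": -0.0137,"jaw": 40},
    {"dx": 0.179,"dy": -0.132,"dz": -0.03,"wx": 0,"wy": 0,"wz": -0.0137,"jaw": 40},
    {"dx": 0.189,"dy": -0.117,"dz": -0.03,"wx": 0,"wy": 0,"wz": -0.0137,"jaw": 40},
    {"dx": 0.198,"dy": -0.1,"dz": -0.03,"wx": 0,"wy": 0,"wz": -0.0137,"jaw": 40},
    {"dx": 0.206,"dy": -0.083,"dz": -0.03,"wx": 0,"wy": 0,"wz": -0.0137,"jaw": 40},
    {"dx": 0.212,"dy": -0.065,"dz": -0.03,"wx": 0,"wy": 0,"wz": -0.0137,"jaw": 40},
    {"dx": 0.217,"dy": -0.047,"dz": -0.03,"wx": 0,"wy": 0,"wz": -0.0137,"jaw": 40},
    {"dx": 0.22,"dy": -0.028,"dz": -0.03,"wx": 0,"wy": 0,"wz": -0.0137,"jaw": 40},
    {"dx": 0.222,"dy": -0.009,"dz": -0.03,"wx": 0,"wy": 0,"wz": -0.0137,"jaw": 40},
  ],
)

```text
time_s: 2.62
position: [0.4477, -0.075, 0.3145]
ee_rot: [0.779, 0.627, 0.0, 0.001]
wrist_force: [0.7, 0.1, 0.9]
width: 0.0348
gripper_force: 0.0
```

```bash
cat > look.py <<'E'
from h import *
import sys
s=bot.state();print(s['time_s'],s['position'],R.from_quat(s['ee_rot']).as_matrix()[:,0].round(4),s['wrist_force'],s['width'])
p=shot('wrist',sys.argv[1]);print(np.linalg.inv(p['world_to_cam']).round(3)[:3])
for b in spotter.boxes_of('card_1',p): print(np.round(b['bbox'],0),round(b['score'],2))
for t in ['card_1','seat_1']:
    for m in spotter.mark_of(t,p):
        q=m['pixel'][::-1];print(t,np.round(q,1),round(m['score'],2),world(p,q,z=.026).round(4))
np.save('last.npy',p,allow_pickle=True)
E
python3 look.py w2.png
```

```text
2.625 [ 0.44769433 -0.07499148  0.31448823] [ 2.130e-01  9.771e-01 -3.000e-04] [0.74816943 0.13336456 0.88206349] 0.034764889540686135
[[ 0.977 -0.206 -0.056  0.463]
 [-0.214 -0.941 -0.263 -0.009]
 [ 0.001  0.269 -0.963  0.457]]
[306. 266. 354. 309.] 0.94
[398. 175. 419. 237.] 0.73
[383.   0. 402.  48.] 0.7
[496. 175. 541. 228.] 0.62
[386.  81. 411. 135.] 0.55
[466.  94. 552. 145.] 0.31
card_1 [380.4  24.5] 0.92 [0.5356 0.0696 0.026 ]
card_1 [326.3 271.6] 0.82 [ 0.4303 -0.1673  0.026 ]
card_1 [388.  108.6] 0.77 [ 0.528  -0.0105  0.026 ]
card_1 [499.8 191.3] 0.69 [ 0.6308 -0.1185  0.026 ]
card_1 [401.8 196. ] 0.55 [ 0.5264 -0.1014  0.026 ]
seat_1 [399.9 192.1] 0.82 [ 0.5251 -0.0969  0.026 ]
```

View pics/w2.png

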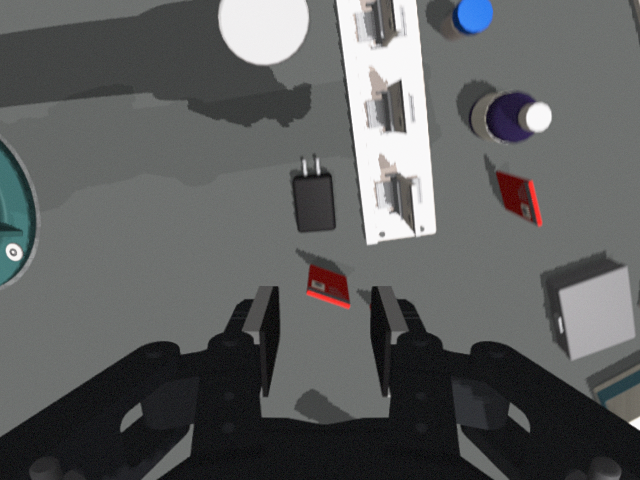

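The wrist view shows the rail at columns 340-435, with three cards at rows 0-48, 80-135 and 175-237. A red look-alike stands at (328,287), the charger at (313,200), and a blue pot and a bottle lie on the right.

Request:
servo_tool(
  commands=[
    {"dx": 0.091,"dy": 0.064,"dz": 0.014,"wx": 0,"wy": 0,"wz": -0.0056,"jaw": 40},
    {"dx": 0.091,"dy": 0.064,"dz": 0.014,"wx": 0,"wy": 0,"wz": -0.0056,"jaw": 40},
    {"dx": 0.091,"dy": 0.064,"dz": 0.014,"wx": 0,"wy": 0,"wz": -0.0056,"jaw": 40},
    {"dx": 0.091,"dy": 0.064,"dz": 0.014,"wx": 0,"wy": 0,"wz": -0.0056,"jaw": 40},
    {"dx": 0,"dy": 0,"dz": 0,"wx": 0,"wy": 0,"wz": 0,"jaw": 40},
  ],
)

```text
time_s: 3.45
position: [0.527, 0.0058, 0.2994]
ee_rot: [0.732, 0.681, 0.001, -0.001]
wrist_force: [-0.0, -0.1, 0.5]
width: 0.0341
gripper_force: 0.0
```

```bash
cat >> h.py <<'E'
def cloud(p):
    K=p['intrinsics'];h,w=p['depth'].shape;v,u=np.mgrid[:h,:w]
    q=cv2.undistortPoints(np.stack([u,v],-1).reshape(-1,1,2).astype(float),K,np.array(p['dist']))[:,0]
    d=p['depth'].reshape(-1); M=np.linalg.inv(p['world_to_cam'])
    X=(np.c_[q,np.ones(len(q))]*d[:,None])@M[:3,:3].T+M[:3,3]
    X[d<=0]=np.nan
    return X.reshape(h,w,3)
E
cat > tops.py <<'E'
from h import *
p=shot('wrist'); X=cloud(p)
z=X[...,2]; c,s=np.cos(-.075),np.sin(-.075)
rx=c*(X[...,0]-.532)+s*(X[...,1]-.028); ry=-s*(X[...,0]-.532)+c*(X[...,1]-.028)
for k in range(4):
    m=(abs(rx)<.025)&(abs(ry-(-.1275+.085*k))<.035)
    lo,hi=((.09,.112) if k<3 else (.055,.070))
    A=X[m&(z>lo)&(z<hi)]
    if len(A)<5: print(k+1,len(A));continue
    h=A[A[:,2]>np.percentile(A[:,2],97)-.004]
    v=np.linalg.svd(h[:,:2]-h[:,:2].mean(0))[2][0]; v*=np.sign(v[1])
    t=h[:,:2]@v
    print(k+1,len(A),len(h),'ztop',np.percentile(A[:,2],97).round(4),'mid',h[:,:2].mean(0).round(4),'span',(t.max()-t.min()).round(4),'yaw',(-np.arctan2(v[0],v[1])).round(3), 'rail',rx[m&(z>lo)&(z<hi)].min().round(4),rx[m&(z>lo)&(z<hi)].max().round(4),ry[m&(z>lo)&(z<hi)].min().round(4),ry[m&(z>lo)&(z<hi)].max().round(4))
# rail base
m=(abs(z-.014)<.004)&(abs(rx)<.06)&(abs(ry)<.25)
P=X[m][:,:2].astype(np.float32); b=cv2.minAreaRect(P*1000);print(b, np.median(z[m]))
E
python3 look.py w3.png; python3 tops.py
```

```text
3.45 [0.52697919 0.00578056 0.29935158] [0.0712 0.9975 0.0019] [-0.03368871 -0.11371181  0.5355655 ] 0.03409479366116823
[[ 0.997 -0.069 -0.019  0.533]
 [-0.072 -0.961 -0.266  0.073]
 [-0.     0.267 -0.964  0.442]]
[328. 269. 331. 343.] 0.86
[324. 187. 335. 254.] 0.81
[287. 378. 328. 422.] 0.75
[327.  95. 336. 155.] 0.64
[429. 274. 457. 346.] 0.6
card_1 [328.7 289.1] 0.9 [ 0.5241 -0.1021  0.026 ]
card_1 [307.4 384.5] 0.89 [ 0.4907 -0.2213  0.026 ]
card_1 [430.6 289.3] 0.84 [ 0.6349 -0.1107  0.026 ]
card_1 [325.7 210.6] 0.76 [ 0.527  -0.0154  0.026 ]
card_1 [328.3 124.5] 0.66 [0.5357 0.0702 0.026 ]
seat_1 [329.8 126.4] 0.87 [0.537  0.0683 0.026 ]
seat_1 [328.9  35.6] 0.79 [0.5421 0.1521 0.026 ]
seat_1 [327.3 285.7] 0.78 [ 0.5228 -0.098   0.026 ]
seat_1 [329.5 206.9] 0.78 [ 0.5312 -0.0118  0.026 ]
1 263 236 ztop 0.1071 mid [ 0.5237 -0.1001] span 0.0463 yaw -0.071 rail -0.0005 0.0034 -0.1523 -0.1058
2 327 315 ztop 0.1073 mid [ 0.5307 -0.0115] span 0.0448 yaw -0.074 rail -0.0005 0.0038 -0.0622 -0.0174
3 353 306 ztop 0.1072 mid [0.5369 0.0688] span 0.0448 yaw -0.082 rail -0.0005 0.0035 0.019 0.0638
4 451 279 ztop 0.0647 mid [0.5453 0.152 ] span 0.0354 yaw -0.053 rail -0.0034 0.0104 0.1069 0.1435
((532.0724487304688, 14.511260986328125), (338.12103271484375, 79.93138122558594), 85.60668182373047) 0.014165537255855565
```

View pics/w3.png

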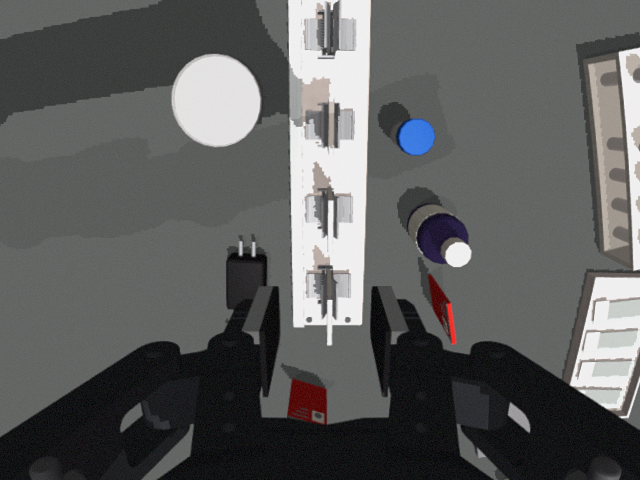

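The view confirms the rail runs straight up the image at columns 290-370. The cards are at rows 95-155, 187-254 and 269-343, and the empty clip is at (330,35). Card tops read 0.107 m, which agrees with the expected 0.106. I'll tug card 2 first.

Request:
servo_tool(
  commands=[
    {"dx": -0.034,"dy": 0.01,"dz": 0.18,"wx": 0,"wy": 0,"wz": 0.0005,"jaw": 40},
    {"dx": -0.034,"dy": 0.01,"dz": 0.18,"wx": 0,"wy": 0,"wz": 0,"jaw": 40},
    {"dx": 0,"dy": 0,"dz": 0.18,"wx": 0,"wy": 0,"wz": 0,"jaw": 40},
    {"dx": 0,"dy": 0,"dz": 0.18,"wx": 0,"wy": 0,"wz": 0,"jaw": 40},
    {"dx": 0,"dy": 0,"dz": 0.18,"wx": 0,"wy": 0,"wz": 0,"jaw": 40},
    {"dx": 0,"dy": 0,"dz": 0,"wx": 0,"wy": 0,"wz": 0,"jaw": 40},
    {"dx": 0,"dy": 0,"dz": 0,"wx": 0,"wy": 0,"wz": 0,"jaw": 40},
  ],
)

```text
time_s: 4.58
position: [0.5298, -0.0149, 0.0761]
ee_rot: [0.735, 0.678, 0.001, 0.001]
wrist_force: [0.3, -0.3, 0.3]
width: 0.0338
gripper_force: 0.0
```

Run:
```python
from h import *
s=bot.state();print(s['position'],s['wrist_force'])
p=shot('wrist','w4.png')
```

```text
[ 0.52976712 -0.01493038  0.07607355] [ 0.26872719 -0.31933478  0.29035865]
```

View pics/w4.png

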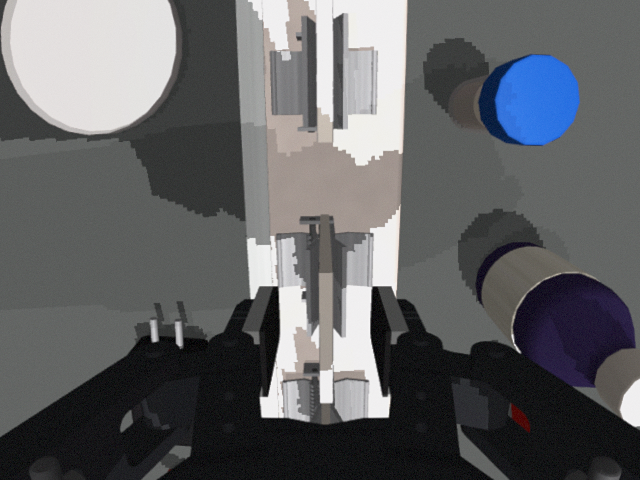

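The card stands midway between the pads at column 326, with the pads at 278 and 372. I'll close gently and tug by about 1.5 mm.

Request:
servo_tool(
  commands=[
    {"dx": 0,"dy": 0,"dz": 0,"wx": 0,"wy": 0,"wz": 0,"jaw": 0},
    {"dx": 0,"dy": 0,"dz": 0,"wx": 0,"wy": 0,"wz": 0,"jaw": 0},
    {"dx": 0,"dy": 0,"dz": 0,"wx": 0,"wy": 0,"wz": 0,"jaw": 0},
    {"dx": 0,"dy": 0,"dz": 0,"wx": 0,"wy": 0,"wz": 0,"jaw": 0},
    {"dx": 0,"dy": 0,"dz": 0,"wx": 0,"wy": 0,"wz": 0,"jaw": 0},
  ],
  newtons=20,
)

```text
time_s: 5.25
position: [0.5299, -0.0148, 0.0762]
ee_rot: [0.734, 0.679, 0.001, 0.001]
wrist_force: [-0.7, 0.2, 8.2]
width: 0.0036
gripper_force: 25.1
```

Request:
servo_tool(
  commands=[
    {"dx": 0,"dy": 0,"dz": -0.006,"wx": 0,"wy": 0,"wz": 0,"jaw": 0},
    {"dx": 0,"dy": 0,"dz": 0,"wx": 0,"wy": 0,"wz": 0,"jaw": 0},
  ],
)

```text
time_s: 5.5
position: [0.5298, -0.0148, 0.0767]
ee_rot: [0.735, 0.678, 0.001, 0.001]
wrist_force: [1.3, -0.8, 2.1]
width: 0.0033
gripper_force: 24.2
```

Request:
servo_tool(
  commands=[
    {"dx": 0,"dy": 0,"dz": -0.006,"wx": 0,"wy": 0,"wz": 0,"jaw": 0},
    {"dx": 0,"dy": 0,"dz": 0,"wx": 0,"wy": 0,"wz": 0,"jaw": 0},
  ],
)

```text
time_s: 5.75
position: [0.5297, -0.0146, 0.0779]
ee_rot: [0.735, 0.678, 0.001, 0.0]
wrist_force: [3.4, -0.5, -2.7]
width: 0.0038
gripper_force: 23.5
```

Request:
servo_tool(
  commands=[
    {"dx": 0,"dy": 0,"dz": -0.006,"wx": 0,"wy": 0,"wz": 0,"jaw": 0},
    {"dx": 0,"dy": 0,"dz": 0,"wx": 0,"wy": 0,"wz": 0,"jaw": 0},
  ],
)

```text
time_s: 6.0
position: [0.5297, -0.0145, 0.0795]
ee_rot: [0.735, 0.678, 0.001, 0.0]
wrist_force: [3.6, -0.6, -3.5]
width: 0.0038
gripper_force: 23.4
```

Card 2 slides at about 4 N, so its clip is sound. I'll press it back.

Request:
servo_tool(
  commands=[
    {"dx": 0,"dy": 0,"dz": 0.01,"wx": 0,"wy": 0,"wz": 0,"jaw": 0},
    {"dx": 0,"dy": 0,"dz": 0.01,"wx": 0,"wy": 0,"wz": 0,"jaw": 0},
    {"dx": 0,"dy": 0,"dz": 0,"wx": 0,"wy": 0,"wz": 0,"jaw": 0},
  ],
)

```text
time_s: 6.38
position: [0.5299, -0.0145, 0.0761]
ee_rot: [0.735, 0.679, 0.0, 0.001]
wrist_force: [1.1, -1.2, 13.3]
width: 0.0037
gripper_force: 25.9
```

Request:
servo_tool(
  commands=[
    {"dx": 0,"dy": 0,"dz": 0,"wx": 0,"wy": 0,"wz": 0,"jaw": 35},
    {"dx": 0,"dy": 0,"dz": 0,"wx": 0,"wy": 0,"wz": 0,"jaw": 35},
    {"dx": 0,"dy": 0,"dz": -0.12,"wx": 0,"wy": 0,"wz": 0,"jaw": 35},
    {"dx": 0,"dy": 0,"dz": -0.12,"wx": 0,"wy": 0,"wz": 0,"jaw": 35},
    {"dx": 0.111,"dy": 0,"dz": 0,"wx": 0,"wy": 0,"wz": 0,"jaw": 35},
    {"dx": 0.111,"dy": 0,"dz": 0,"wx": 0,"wy": 0,"wz": 0,"jaw": 35},
    {"dx": 0.111,"dy": 0,"dz": 0,"wx": 0,"wy": 0,"wz": 0,"jaw": 35},
    {"dx": 0,"dy": 0,"dz": 0,"wx": 0,"wy": 0,"wz": 0,"jaw": 35},
    {"dx": 0,"dy": 0,"dz": 0.12,"wx": 0,"wy": 0,"wz": 0,"jaw": 35},
    {"dx": 0,"dy": 0,"dz": 0.12,"wx": 0,"wy": 0,"wz": 0,"jaw": 35},
    {"dx": 0,"dy": 0,"dz": 0,"wx": 0,"wy": 0,"wz": 0,"jaw": 35},
    {"dx": 0,"dy": 0,"dz": 0,"wx": 0,"wy": 0,"wz": 0,"jaw": 35},
  ],
)

```text
time_s: 7.88
position: [0.5355, 0.0676, 0.0747]
ee_rot: [0.735, 0.678, -0.0, 0.0]
wrist_force: [-0.8, 0.3, 0.1]
width: 0.0301
gripper_force: 0.0
```

Request:
servo_tool(
  commands=[
    {"dx": 0,"dy": 0,"dz": 0,"wx": 0,"wy": 0,"wz": 0,"jaw": 0},
    {"dx": 0,"dy": 0,"dz": 0,"wx": 0,"wy": 0,"wz": 0,"jaw": 0},
    {"dx": 0,"dy": 0,"dz": 0,"wx": 0,"wy": 0,"wz": 0,"jaw": 0},
    {"dx": 0,"dy": 0,"dz": 0,"wx": 0,"wy": 0,"wz": 0,"jaw": 0},
    {"dx": 0,"dy": 0,"dz": 0,"wx": 0,"wy": 0,"wz": 0,"jaw": 0},
  ],
  newtons=20,
)

```text
time_s: 8.5
position: [0.5362, 0.0682, 0.0753]
ee_rot: [0.735, 0.679, 0.0, 0.001]
wrist_force: [-1.3, -1.1, 4.9]
width: 0.0038
gripper_force: 27.0
```

Request:
servo_tool(
  commands=[
    {"dx": 0,"dy": 0,"dz": -0.008,"wx": 0,"wy": 0,"wz": 0,"jaw": 0},
    {"dx": 0,"dy": 0,"dz": 0,"wx": 0,"wy": 0,"wz": 0,"jaw": 0},
  ],
)

```text
time_s: 8.75
position: [0.5361, 0.0683, 0.0765]
ee_rot: [0.735, 0.678, 0.0, 0.0]
wrist_force: [0.7, 0.3, -0.9]
width: 0.0035
gripper_force: 26.0
```

Request:
servo_tool(
  commands=[
    {"dx": 0,"dy": 0,"dz": -0.008,"wx": 0,"wy": 0,"wz": 0,"jaw": 0},
    {"dx": 0,"dy": 0,"dz": 0,"wx": 0,"wy": 0,"wz": 0,"jaw": 0},
  ],
)

```text
time_s: 9.0
position: [0.536, 0.0684, 0.0783]
ee_rot: [0.735, 0.678, 0.0, 0.0]
wrist_force: [2.5, 0.2, -3.5]
width: 0.0034
gripper_force: 25.5
```

Card 3 also resists, at about 3.6 N, so its clip is sound. I'll press it back and test card 1.

Request:
servo_tool(
  commands=[
    {"dx": 0,"dy": 0,"dz": 0.009,"wx": 0,"wy": 0,"wz": 0,"jaw": 0},
    {"dx": 0,"dy": 0,"dz": 0.009,"wx": 0,"wy": 0,"wz": 0,"jaw": 0},
    {"dx": 0,"dy": 0,"dz": 0,"wx": 0,"wy": 0,"wz": 0,"jaw": 0},
  ],
)

```text
time_s: 9.38
position: [0.5362, 0.0686, 0.0752]
ee_rot: [0.735, 0.679, 0.0, 0.001]
wrist_force: [-0.4, -1.2, 9.0]
width: 0.0037
gripper_force: 27.5
```

Request:
servo_tool(
  commands=[
    {"dx": 0,"dy": 0,"dz": 0,"wx": 0,"wy": 0,"wz": 0,"jaw": 35},
    {"dx": 0,"dy": 0,"dz": 0,"wx": 0,"wy": 0,"wz": 0,"jaw": 35},
    {"dx": 0,"dy": 0,"dz": -0.12,"wx": 0,"wy": 0,"wz": 0,"jaw": 35},
    {"dx": 0,"dy": 0,"dz": -0.12,"wx": 0,"wy": 0,"wz": 0,"jaw": 35},
    {"dx": -0.169,"dy": 0.001,"dz": 0,"wx": 0,"wy": 0,"wz": 0,"jaw": 35},
    {"dx": -0.169,"dy": 0.001,"dz": 0,"wx": 0,"wy": 0,"wz": 0,"jaw": 35},
    {"dx": -0.169,"dy": 0.001,"dz": 0,"wx": 0,"wy": 0,"wz": 0,"jaw": 35},
    {"dx": -0.169,"dy": 0.001,"dz": 0,"wx": 0,"wy": 0,"wz": 0,"jaw": 35},
    {"dx": 0,"dy": 0,"dz": 0,"wx": 0,"wy": 0,"wz": 0,"jaw": 35},
    {"dx": 0,"dy": 0,"dz": 0.12,"wx": 0,"wy": 0,"wz": 0,"jaw": 35},
    {"dx": 0,"dy": 0,"dz": 0.116,"wx": 0,"wy": 0,"wz": 0,"jaw": 35},
    {"dx": 0,"dy": 0,"dz": 0,"wx": 0,"wy": 0,"wz": 0,"jaw": 35},
  ],
)

```text
time_s: 10.88
position: [0.5212, -0.0987, 0.073]
ee_rot: [0.734, 0.679, -0.001, -0.002]
wrist_force: [-0.3, -0.9, 0.4]
width: 0.03
gripper_force: 0.0
```

Request:
servo_tool(
  commands=[
    {"dx": 0,"dy": 0,"dz": 0,"wx": 0,"wy": 0,"wz": 0,"jaw": 35},
  ],
)

```text
time_s: 11.0
position: [0.5235, -0.0993, 0.0753]
ee_rot: [0.734, 0.679, 0.0, -0.0]
wrist_force: [-0.3, 0.0, -0.6]
width: 0.0298
gripper_force: 0.0
```

Request:
servo_tool(
  commands=[
    {"dx": 0,"dy": 0,"dz": 0,"wx": 0,"wy": 0,"wz": 0,"jaw": 0},
    {"dx": 0,"dy": 0,"dz": 0,"wx": 0,"wy": 0,"wz": 0,"jaw": 0},
    {"dx": 0,"dy": 0,"dz": 0,"wx": 0,"wy": 0,"wz": 0,"jaw": 0},
    {"dx": 0,"dy": 0,"dz": 0,"wx": 0,"wy": 0,"wz": 0,"jaw": 0},
    {"dx": 0,"dy": 0,"dz": 0,"wx": 0,"wy": 0,"wz": 0,"jaw": 0},
  ],
  newtons=20,
)

```text
time_s: 11.62
position: [0.5235, -0.1001, 0.0758]
ee_rot: [0.735, 0.679, 0.0, 0.0]
wrist_force: [-1.2, -0.1, 7.3]
width: 0.0038
gripper_force: 27.2
```

Request:
servo_tool(
  commands=[
    {"dx": 0,"dy": 0,"dz": -0.008,"wx": 0,"wy": 0,"wz": 0,"jaw": 0},
    {"dx": 0,"dy": 0,"dz": 0,"wx": 0,"wy": 0,"wz": 0,"jaw": 0},
  ],
)

```text
time_s: 11.88
position: [0.5234, -0.1004, 0.077]
ee_rot: [0.735, 0.678, 0.0, 0.0]
wrist_force: [0.6, -0.2, 0.6]
width: 0.0035
gripper_force: 26.2
```

Request:
servo_tool(
  commands=[
    {"dx": 0,"dy": 0,"dz": -0.008,"wx": 0,"wy": 0,"wz": 0,"jaw": 0},
    {"dx": 0,"dy": 0,"dz": 0,"wx": 0,"wy": 0,"wz": 0,"jaw": 0},
  ],
)

```text
time_s: 12.12
position: [0.5234, -0.1003, 0.0789]
ee_rot: [0.735, 0.678, 0.0, 0.0]
wrist_force: [0.7, -0.6, 0.2]
width: 0.0034
gripper_force: 26.2
```

Request:
servo_tool(
  commands=[
    {"dx": 0,"dy": 0,"dz": -0.006,"wx": 0,"wy": 0,"wz": 0,"jaw": 0},
    {"dx": 0,"dy": 0,"dz": 0,"wx": 0,"wy": 0,"wz": 0,"jaw": 0},
    {"dx": 0,"dy": 0,"dz": 0,"wx": 0,"wy": 0,"wz": 0,"jaw": 0},
  ],
)

```text
time_s: 12.5
position: [0.5234, -0.1003, 0.0804]
ee_rot: [0.735, 0.678, 0.0, 0.0]
wrist_force: [1.2, 0.0, -1.4]
width: 0.0036
gripper_force: 26.2
```

Card 1 slides at about 1 N or less, against 3.5 to 4 N for the others, so it is the slack one. I'll grip it more firmly and draw it out.

Request:
servo_tool(
  commands=[
    {"dx": 0,"dy": 0,"dz": 0,"wx": 0,"wy": 0,"wz": 0,"jaw": 0},
    {"dx": 0,"dy": 0,"dz": -0.06,"wx": 0,"wy": 0,"wz": 0,"jaw": 0},
    {"dx": 0,"dy": 0,"dz": -0.12,"wx": 0,"wy": 0,"wz": 0,"jaw": 0},
    {"dx": 0,"dy": 0,"dz": -0.12,"wx": 0,"wy": 0,"wz": 0,"jaw": 0},
    {"dx": 0,"dy": 0,"dz": -0.12,"wx": 0,"wy": 0,"wz": 0,"jaw": 0},
    {"dx": 0,"dy": 0,"dz": 0,"wx": 0,"wy": 0,"wz": 0,"jaw": 0},
    {"dx": 0,"dy": 0,"dz": 0,"wx": 0,"wy": 0,"wz": 0,"jaw": 0},
  ],
  newtons=60,
)

```text
time_s: 13.38
position: [0.5222, -0.1003, 0.1853]
ee_rot: [0.735, 0.678, -0.001, -0.0]
wrist_force: [-0.6, 0.3, -0.2]
width: 0.003
gripper_force: 61.7
```

Run:
```python
from h import *
s=bot.state();print(s['time_s'],s['position'],R.from_quat(s['ee_rot']).as_matrix()[:,0].round(4),s['wrist_force'],s['width'])
M=R.from_quat(s['ee_rot']).as_matrix()
print(M.T@(np.array([.5425,.1525,.195])-s['position'])/.25)
p=shot('wrist','w5.png');X=cloud(p)
c,sn=np.cos(-.0755),np.sin(-.0755)
rx=c*(X[...,0]-.5235)+sn*(X[...,1]+.1001); ry=-sn*(X[...,0]-.5235)+c*(X[...,1]+.1001);z=X[...,2]
for k in (1,2):
    m=(abs(rx)<.015)&(abs(ry-.085*k)<.035)&(z>.08)&(z<.115);print(k+1,np.percentile(z[m],97),ry[m].min(),ry[m].max(),np.median(rx[m]))
m=(abs(rx)<.015)&(abs(ry-.255)<.035)&(z>.055)&(z<.07);print(m.sum(),ry[m].min(),ry[m].max(),rx[m].min(),rx[m].max(),np.percentile(z[m],97))
```

```text
13.375 [ 0.52218964 -0.10031072  0.18525664] [ 7.960e-02  9.968e-01 -3.000e-04] [-0.58443721  0.29590961 -0.19754725] 0.002969917213923876
[ 1.01448846e+00  4.91889108e-04 -3.92959371e-02]
2 0.10713978685657911 0.06627470357498294 0.110830788871107 0.0008514073384958171Traceback (most recent call last):
  File "<stdin>", line 9, in <module>
    return _quantile_unchecked(
        a, q, axis, out, overwrite_input, method, keepdims, weights)
    return _ureduce(a,
                    func=_quantile_ureduce_func,
    ...<5 lines>...
                    overwrite_input=overwrite_input,
                    method=method)
    r = func(a, **kwargs)
    result = _quantile(arr,
                       quantiles=q,
    ...<2 lines>...
                       out=out,
                       weights=wgt)
    slices_having_nans = np.isnan(arr[-1, ...])
                                  ~~~^^^^^^^^^
IndexError: index -1 is out of bounds for axis 0 with size 0
```

View pics/w5.png

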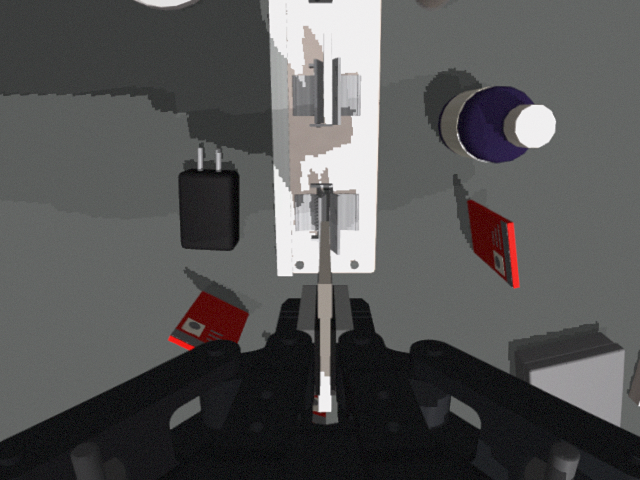

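Card 1 is held upright in the pads at column 324, clear of clip 1, and card 2 is still home with its top at 0.107. I'll carry card 1 along the rail to the empty clip.

Request:
servo_tool(
  commands=[
    {"dx": 0.16,"dy": 0,"dz": 0,"wx": 0,"wy": 0,"wz": 0,"jaw": 0},
    {"dx": 0.169,"dy": 0,"dz": 0,"wx": 0,"wy": 0,"wz": 0,"jaw": 0},
    {"dx": 0.169,"dy": 0,"dz": 0,"wx": 0,"wy": 0,"wz": 0,"jaw": 0},
    {"dx": 0.169,"dy": 0,"dz": 0,"wx": 0,"wy": 0,"wz": 0,"jaw": 0},
    {"dx": 0.169,"dy": 0,"dz": 0,"wx": 0,"wy": 0,"wz": 0,"jaw": 0},
    {"dx": 0.174,"dy": 0,"dz": 0,"wx": 0,"wy": 0,"wz": 0,"jaw": 0},
    {"dx": 0,"dy": 0,"dz": 0,"wx": 0,"wy": 0,"wz": 0,"jaw": 0},
    {"dx": 0,"dy": 0,"dz": 0.11,"wx": 0,"wy": 0,"wz": 0,"jaw": 0},
    {"dx": 0,"dy": 0,"dz": 0.11,"wx": 0,"wy": 0,"wz": 0,"jaw": 0},
    {"dx": 0,"dy": 0,"dz": 0,"wx": 0,"wy": 0,"wz": 0,"jaw": 0},
    {"dx": 0,"dy": 0,"dz": 0,"wx": 0,"wy": 0,"wz": 0,"jaw": 0},
  ],
)

```text
time_s: 14.8
position: [0.5432, 0.151, 0.1304]
ee_rot: [0.735, 0.678, -0.0, -0.0]
wrist_force: [-0.6, -0.7, -0.1]
width: 0.003
gripper_force: 61.6
```

Run:
```python
from h import *
s=bot.state();print(s['time_s'],s['position'],R.from_quat(s['ee_rot']).as_matrix()[:,0].round(4),s['wrist_force'],s['width'])
M=R.from_quat(s['ee_rot']).as_matrix()
print(M.T@(np.array([.5425,.1525,.13])-s['position'])/.25)
p=shot('wrist','w6.png');X=cloud(p)
ou=np.array([.5425,.1525]);c,sn=np.cos(-.0755),np.sin(-.0755)
rx=c*(X[...,0]-ou[0])+sn*(X[...,1]-ou[1]); ry=-sn*(X[...,0]-ou[0])+c*(X[...,1]-ou[1]);z=X[...,2]
for a,b in [(.055,.067),(.085,.155)]:
    m=(abs(rx)<.012)&(abs(ry)<.035)&(z>a)&(z<b)
    if m.any(): print(m.sum(),ry[m].min(),ry[m].max(),rx[m].min(),np.median(rx[m]),rx[m].max(),z[m].min(),z[m].max())
cv2.imwrite('pics/w6c.png',cv2.resize(p['color'][150:450,160:480,::-1],None,fx=2,fy=2))
```

```text
14.8 [0.54323561 0.15096629 0.13042481] [ 8.010e-02  9.968e-01 -4.000e-04] [-0.63851573 -0.65089439 -0.10775552] 0.003048365834061667
[ 0.00588015 -0.00342355  0.00169842]
1156 -0.01808296553277495 0.02230655596449833 -0.005248354781285486 0.00490676541143209 0.00912151792440463 0.055050269877132574 0.06550027582348106
1920 0.004327455124272083 0.020870686127357905 -0.011967766634410343 0.0008698288651473485 0.011998268377432153 0.08512943360713354 0.1549917063862281
```

View pics/w6c.png

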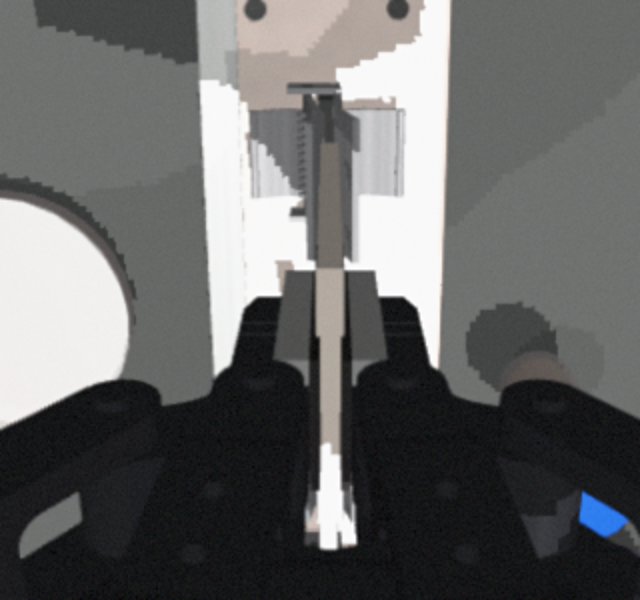

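The card is over clip 4 and square to it. The clip's middle lies about 3 mm farther along +y, so I'll correct that and descend.

Request:
servo_tool(
  commands=[
    {"dx": 0.012,"dy": -0.002,"dz": 0.03,"wx": 0,"wy": 0,"wz": 0,"jaw": 0},
    {"dx": 0,"dy": 0,"dz": 0.03,"wx": 0,"wy": 0,"wz": 0,"jaw": 0},
    {"dx": 0,"dy": 0,"dz": 0.02,"wx": 0,"wy": 0,"wz": 0,"jaw": 0},
    {"dx": 0,"dy": 0,"dz": 0,"wx": 0,"wy": 0,"wz": 0,"jaw": 0},
  ],
)

```text
time_s: 15.35
position: [0.5425, 0.1543, 0.1097]
ee_rot: [0.735, 0.678, -0.001, -0.0]
wrist_force: [-0.2, -0.4, -0.8]
width: 0.0028
gripper_force: 61.6
```

Request:
servo_tool(
  commands=[
    {"dx": 0,"dy": 0,"dz": 0.016,"wx": 0,"wy": 0,"wz": 0,"jaw": 0},
    {"dx": 0,"dy": 0,"dz": 0.016,"wx": 0,"wy": 0,"wz": 0,"jaw": 0},
    {"dx": 0,"dy": 0,"dz": 0,"wx": 0,"wy": 0,"wz": 0,"jaw": 0},
  ],
)

```text
time_s: 15.72
position: [0.543, 0.1545, 0.1021]
ee_rot: [0.735, 0.678, -0.0, 0.0]
wrist_force: [0.8, -0.2, 0.5]
width: 0.0027
gripper_force: 61.6
```

Request:
servo_tool(
  commands=[
    {"dx": 0,"dy": 0,"dz": 0.016,"wx": 0,"wy": 0,"wz": 0,"jaw": 0},
    {"dx": 0,"dy": 0,"dz": 0.012,"wx": 0,"wy": 0,"wz": 0,"jaw": 0},
    {"dx": 0,"dy": 0,"dz": 0,"wx": 0,"wy": 0,"wz": 0,"jaw": 0},
  ],
)

```text
time_s: 16.1
position: [0.5429, 0.155, 0.0959]
ee_rot: [0.734, 0.679, 0.0, 0.0]
wrist_force: [-0.7, -0.7, 5.2]
width: 0.0029
gripper_force: 62.5
```

Request:
servo_tool(
  commands=[
    {"dx": 0,"dy": 0,"dz": 0.012,"wx": 0,"wy": 0,"wz": 0,"jaw": 0},
    {"dx": 0,"dy": 0,"dz": 0.012,"wx": 0,"wy": 0,"wz": 0,"jaw": 0},
    {"dx": 0,"dy": 0,"dz": 0,"wx": 0,"wy": 0,"wz": 0,"jaw": 0},
  ],
)

```text
time_s: 16.48
position: [0.5428, 0.155, 0.0896]
ee_rot: [0.734, 0.679, 0.0, -0.0]
wrist_force: [-0.2, 1.2, 4.0]
width: 0.0031
gripper_force: 62.3
```

In the clip and sliding at about 4 N, with 14 mm to go.

Request:
servo_tool(
  commands=[
    {"dx": 0,"dy": 0,"dz": 0.014,"wx": 0,"wy": 0,"wz": 0,"jaw": 0},
    {"dx": 0,"dy": 0,"dz": 0.014,"wx": 0,"wy": 0,"wz": 0,"jaw": 0},
    {"dx": 0,"dy": 0,"dz": 0.014,"wx": 0,"wy": 0,"wz": 0,"jaw": 0},
    {"dx": 0,"dy": 0,"dz": 0,"wx": 0,"wy": 0,"wz": 0,"jaw": 0},
  ],
)

```text
time_s: 16.98
position: [0.5428, 0.1548, 0.0789]
ee_rot: [0.734, 0.679, 0.0, -0.0]
wrist_force: [-0.6, 0.9, 1.7]
width: 0.0032
gripper_force: 62.1
```

Request:
servo_tool(
  commands=[
    {"dx": 0,"dy": 0,"dz": 0.008,"wx": 0,"wy": 0,"wz": 0,"jaw": 0},
    {"dx": 0,"dy": 0,"dz": 0,"wx": 0,"wy": 0,"wz": 0,"jaw": 0},
  ],
)

```text
time_s: 17.23
position: [0.5428, 0.1547, 0.0769]
ee_rot: [0.735, 0.679, -0.0, -0.0]
wrist_force: [-1.4, 0.5, 4.4]
width: 0.003
gripper_force: 62.4
```

Request:
servo_tool(
  commands=[
    {"dx": 0,"dy": 0,"dz": 0.007,"wx": 0,"wy": 0,"wz": 0,"jaw": 0},
    {"dx": 0,"dy": 0,"dz": 0,"wx": 0,"wy": 0,"wz": 0,"jaw": 0},
  ],
)

```text
time_s: 17.48
position: [0.5429, 0.1547, 0.0758]
ee_rot: [0.735, 0.679, -0.0, 0.0]
wrist_force: [-2.2, -1.4, 9.9]
width: 0.0033
gripper_force: 63.1
```

Request:
servo_tool(
  commands=[
    {"dx": 0,"dy": 0,"dz": 0.004,"wx": 0,"wy": 0,"wz": 0,"jaw": 0},
    {"dx": 0,"dy": 0,"dz": 0,"wx": 0,"wy": 0,"wz": 0,"jaw": 0},
  ],
)

```text
time_s: 17.73
position: [0.5429, 0.1547, 0.0757]
ee_rot: [0.735, 0.679, -0.0, 0.0]
wrist_force: [-5.0, -0.4, 17.3]
width: 0.0029
gripper_force: 64.5
```

The force now rises without further travel, so the card is on its stop. I'll release, rise and check.

Request:
servo_tool(
  commands=[
    {"dx": 0,"dy": 0,"dz": -0.002,"wx": 0,"wy": 0,"wz": 0,"jaw": 35},
    {"dx": 0,"dy": 0,"dz": 0,"wx": 0,"wy": 0,"wz": 0,"jaw": 35},
    {"dx": 0,"dy": 0,"dz": 0,"wx": 0,"wy": 0,"wz": 0,"jaw": 35},
    {"dx": 0,"dy": 0,"dz": -0.12,"wx": 0,"wy": 0,"wz": 0,"jaw": 35},
    {"dx": 0,"dy": 0,"dz": -0.18,"wx": 0,"wy": 0,"wz": 0,"jaw": 35},
    {"dx": 0,"dy": 0,"dz": -0.2,"wx": 0,"wy": 0,"wz": 0,"jaw": 35},
    {"dx": 0,"dy": 0,"dz": -0.2,"wx": 0,"wy": 0,"wz": 0,"jaw": 35},
    {"dx": -0.15,"dy": 0,"dz": -0.2,"wx": 0,"wy": 0,"wz": 0,"jaw": 35},
    {"dx": -0.15,"dy": 0,"dz": 0,"wx": 0,"wy": 0,"wz": 0,"jaw": 35},
    {"dx": -0.15,"dy": 0,"dz": 0,"wx": 0,"wy": 0,"wz": 0,"jaw": 35},
    {"dx": 0,"dy": 0,"dz": 0,"wx": 0,"wy": 0,"wz": 0,"jaw": 35},
    {"dx": 0,"dy": 0,"dz": 0,"wx": 0,"wy": 0,"wz": 0,"jaw": 35},
  ],
)

```text
time_s: 19.23
position: [0.5339, 0.0428, 0.2993]
ee_rot: [0.735, 0.678, 0.0, -0.0]
wrist_force: [-0.5, 1.9, -0.7]
width: 0.03
gripper_force: 0.0
```

```bash
sed -i 's/((.09,.112) if k<3 else (.055,.070))/((.09,.125) if k else (.055,.070))/' tops.py; sed -i "s/shot('wrist')/shot('wrist','w7.png')/" tops.py; python3 tops.py
```

```text
1 319 197 ztop 0.0649 mid [ 0.5254 -0.0981] span 0.0396 yaw -0.103 rail -0.0044 0.01 -0.1476 -0.1075
2 272 254 ztop 0.1071 mid [ 0.5312 -0.0112] span 0.046 yaw -0.079 rail 0.0002 0.004 -0.063 -0.017
3 280 275 ztop 0.1072 mid [0.5368 0.0701] span 0.044 yaw -0.08 rail -0.0001 0.0034 0.0201 0.0643
4 370 364 ztop 0.1073 mid [0.5432 0.1538] span 0.0446 yaw -0.08 rail -0.0004 0.0037 0.1036 0.1485
((532.8563842773438, 27.67877197265625), (361.357421875, 79.7459716796875), 85.5924301147461) 0.014177676086040147
```

View pics/w7.png

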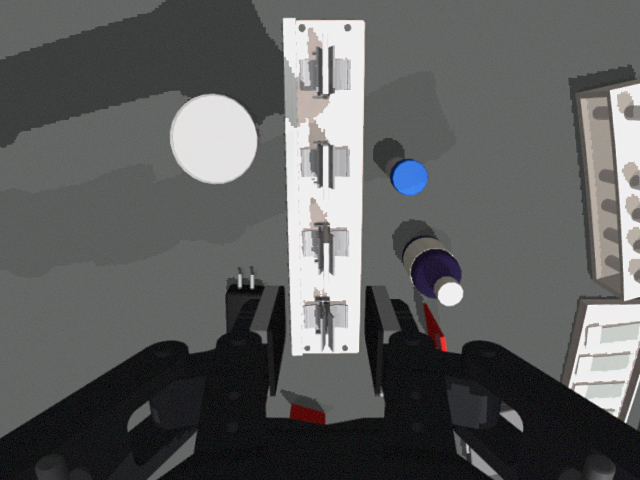

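All three card tops read 0.107 m, meaning fully home, with yaw matching the rail. Card 1 sits within about 2 mm of the middle of clip 4, clip 1 is empty, and the other things stand where they were.

```bash
python3 -c "
from station import job
print(job.job_done())"
```

```text
the job is handed in; nothing more can be done
None
```

Clip 1 was the slack one (about 1 N, against 3.5–4 N for the others), so I moved card 1 to the empty end clip and pressed it onto its stop; cards 2 and 3 are home in their own clips, and the job is handed in (no verdict was returned).

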